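# Set the hold-down of a board test nest by clicks and load the carrier

## Robot

A 6-joint arm with a two-finger parallel gripper is mounted at the origin on a cart in front of the work surface, level with it; the furniture and walls round the work are solid. World frame = base frame: x ahead of the robot, y to its left, z up, the work surface at z = 0. Lengths are in mm, angles in rad, forces in N, time in s.
With the tool pointing down it reaches from about 400 to 925 mm from the base axis. Payload 12.5 kg.
Tool frame: the origin (TCP) lies midway between the tips of the shut fingers; the grasp point (between the pads) lies 19 mm behind it (env.pinch_z is the z of the grasp point in the tool frame, in mm); z points along the fingers, y is the line along which they close (so a half turn about z gives the same grasp; the last joint's range is limited). The gripper opens to 95 mm and grips with 3 to 60 N. Pads are 20 mm wide; open, the fingers measure 119 mm over their backs; the gripper's body (75 mm by 180 mm) begins 59 mm behind the grasp point.
Start: joints at [1.234, 0.491, 1.559, -0, 1.092, -0.106], TCP at [142.954, 608.45, 214.661] pointing down, gripper open.
Joint ranges: [-3.1, 3.1], [-0.84, 2.19], [0.05, 2.79], [-1.13, 4.28], [0.06, 2.93], [-2.69, 2.69]. Speed limits (rad/s): [2.22, 2.22, 2.79, 3.14, 3.14, 3.14].

## Interface

Orientations are given as [roll, pitch, yaw] about the fixed x, y, z axes, in that order (R = Rz(yaw) Ry(pitch) Rx(roll)).
In Python, from cell import env, eyes gives the robot as it stands.
- The arm moves only by the shell command python3 -m inch 'ROWS'. ROWS is JSON, a list of rows, each a list of 3 entries, a list of its own where there are three numbers: the shift along the tool's x, y, z in units of 60 mm (1.0 is 60 mm), then the turn about the tool's z in units of 5 degrees (1.0 is 5 degrees), then the closure, from -1 (fully open) to 1 (shut). In form: [[[tx, ty, tz], turn, claw], ...]. A call has exactly 10 rows; each row shifts and turns the commanded pose from where the row before left it, along the tool's axes as they then stand; what a row does not reach is not made up. A row lasts 1/8 s, in which the tool goes at most 62.5 mm and 10.7 degrees, less where a joint would pass 70% of its speed; a pose out of reach is approached as far as the arm can. A call is refused whole if a number of a shift passes 1 or a number of a turn 1, either way. A call with a gripper value outside its range is refused whole. The fingers move at their own pace and stop on an object; the grip force is fixed at half the most. Time passes only in rows, so rows that do not move let the fingers close, or fill a call up. It gives the time, the measured TCP pose, the force, the opening and the grip force at its end, in the units of the state.
- env.state(): the state, without advancing time (a new reading comes with each control period).
- eyes.read_camera(name): name is "scene" or "top"; returns a dict with "pixels" (480x640x3 uint8, red, green, blue), "fx", "fy", "cx", "cy" (pixels), "extrinsics" (4x4, takes a point from world to camera coordinates). Camera axes: x right, y down, z forward; pixel columns grow to the right and rows downward; lengths in mm; the calibration is good to about 2 mm. A picture is of the moment at which its call begins. There is no depth.
- env.job_done(): hands the job in; it is judged then, once.
Trained networks look in a picture, given as the dict that the camera call returned (one of the last four; its "shot" number tells which), for a name from the list of things; names that differ only in an ending like _2 or _b are one class to them, and where a whole thing is asked for, a point or a joint stands for the part that bears it (a point fixed in the world has none). Each returns a list of dicts, best first, with "score" (0 to 1); they miss things now and then, are a little off and sometimes report something else, mostly with a low value. They report only what shows in the picture. A call takes as long as a camera call.
- eyes.boxes_of(name, picture): "centre" ([row, column] in pixels, amid what is visible of it).
- eyes.cut_out(name, picture): "mask" (480x640 bool, what is visible of it) and "centre" ([row, column] in pixels, amid what is visible of it).
- eyes.spot_point(name, picture): "centre" ([row, column] in pixels: a listed point, or the origin of a listed thing).
The state is a dict: "t": time; "joints": joint angles; "qvel": joint speeds; "tau": joint torques, N m; "eef_pos": TCP position; "tcp_rot": TCP orientation; "ft_force": force on the tool from outside, world axes, zero at the start; "moment": the same for the moment, N m; "opening": opening from 0.0 (shut) to 1.0 (fully open); "grip_force": force on a finger pad.
Only numpy, scipy, OpenCV 4.12 (cv2) and the standard library are available. Lean on these libraries where they do the work, as an engineer would, in place of code of your own. Each camera call takes 0.05 s, during which the arm holds its last target. There are 200 camera calls.

## Task

Set the hold-down foot of the board test nest for this carrier and load it: turn the click dial on top of the bridge clockwise (foot going down) until you feel it come up against its stop, without forcing it, then turn it back exactly four clicks and let go. After that gently push the waiting board carrier along its guide rails, under the foot, until it is fully home against the end stop. Do not knock the tools and other things round the nest about.

Things in the scene. Friction and masses are not known exactly. Their poses are not given: they have to be found in the camera images.
- nest: Board test nest fixed to the bench: aluminium base plate 252 x 150 mm, two dark guide rails along its x axis (tops 25 mm above the bench), a bridge across them. Origin on the bench; x runs along the rails from the open infeed end (-142 mm) to the end stop (its face at +95 mm), y to the left, z up. Channel 114 mm wide, centred on y = 0, floor 12 mm above the bench.
- dial: Black knurled click dial on the bridge: a round knob 56 mm across, 65 to 89.5 mm above the bench, on a vertical axis at x = +55, y = 0 mm of the nest. Origin on the axis, 61.5 mm above the bench. Clockwise from above lowers the foot. 20 clicks a turn (18 degrees each), up to about 0.1 N m between click places; it starts in one, and let go it drops into the nearest one and stays.
- knob_top (a point): Centre of the dial's top face, on its axis, 89.5 mm above the bench. The bridge under the dial spans x = +19 to +91 mm of the nest, its top 58 mm above the bench, with a round index plate 69 mm across and 3 mm thick on it: fingertips stay above 62 mm.
- stop_lug: Hidden in the bridge: the stop that the dial meets when turned clockwise, 1.7 degrees past its last click place (5 to 8 clicks from the start); it is stiff, giving 1.1 degrees for each 0.1 N m. Origin on the dial's axis, 45.5 mm above the bench (not telling the stop's angle). The load acts 25 mm from the axis; over 20 N there (0.5 N m on the dial) strains it; 0.2 to 0.3 N m is a firm stop.
- foot: White round hold-down foot, 21 mm across, under the bridge on the dial's axis; the dial moves it up and down, 0.5 mm a click. Origin at the centre of its underside.
- foot_tip (a point): Centre of the foot's underside: 21 mm above the bench on the last click at the stop, 23 mm at four clicks back. The carrier, 10 mm thick on a floor 12 mm above the bench, then passes under it with 1 mm to spare.
- carrier: Loose dark carrier plate 150 (x) x 110 (y) x 10 mm, 0.2 to 0.45 kg, a small green circuit board fixed on its near part, a bare metal strip at its far end. It waits in the channel, far edge short of the foot. Origin: centre of its underside, x as the nest's. Push on the middle of its near end face (75 mm before its origin, 12 to 22 mm above the bench). Home, its origin is at x = +20 mm of the nest.
- marker: Black and white marker 133 mm long lying on the bench close along the right side of the nest; leave it.
- brush: Black brush 147 mm long lying at the near right; leave it.
- driver: Torque driver 158 mm long lying to the left of the nest; leave it.
- side_cutters: Red side cutters 121 mm long at the near left; leave them.
- eraser: Eraser 58 mm long lying close by the left side of the nest; leave it.

How it is judged (in metres and radians):
On the way, in this order (a step that is already met when the one before it is completed fails the run):
1. the dial is turned down against its stop (foot 21 mm above the bench within 0.2 mm, at least 2 N on the stop) before the carrier is loaded (z of foot_tip in the frame of nest below 0.0212 m and contact force between dial and stop_lug above 2 N and x of carrier in the frame of nest below -0.02 m), for 0.1 s.
2. the dial rests released four clicks back from the stop (foot 23 mm above the bench within 0.2 mm), the carrier still waiting (z of foot_tip in the frame of nest between 0.0228 and 0.0232 m and contact force between the fingers and dial below 0.1 N and x of carrier in the frame of nest below -0.02 m), for 0.3 s.
At the end, for the whole second after the job is handed in: The dial stands released exactly four clicks back from its stop (foot underside 23 mm above the bench within 0.2 mm, i.e. 0.4 of a click) and the carrier lies flat and at rest in the channel, fully home: within 2.5 mm of the end stop (z of foot_tip in the frame of nest between 0.0228 and 0.0232 m and x of carrier in the frame of nest above 0.0175 m and z of carrier in the frame of nest below 0.0135 m and angle between the x axis of carrier and the x axis of nest, either way round below 0.05 rad and contact force between the fingers and dial below 0.1 N and linear speed of carrier below 0.01 m/s and contact force between the fingers and carrier below 0.1 N); the robot touches nothing.
It fails at once if the dial is forced against its stop (over 20 N on the stop lug, 0.5 N m on the dial) (contact force between dial and stop_lug above 20 N).
It fails at once if the foot is screwed down on the carrier or the carrier is rammed against it (over 10 N) (contact force between foot and carrier above 10 N).
It fails at once if the carrier is pushed with more than 30 N (contact force between the fingers and carrier above 30 N).
It fails at once if a tool or other thing on the bench is knocked out of place (more than 20 mm) (distance of any of marker, brush, driver, side_cutters, eraser from where it was at the start of the episode above 0.02 m).
It also fails if it takes over 64 s, if anything falls off the work surface, if the arm or the gripper's body presses on something with over 40 N, if the wrist force passes 120 N, or if a joint passes its speed limit or range.

## Working session

There is one attempt and no reset: what is moved stays moved. The work goes in short steps, Python scripts to look and compute and a shell command to move; the robot and the scene stay as the last step left them, time stands still between calls to the robot, and variables do not carry over. Pictures are saved under pics/ and viewed, at most 10 in all, crops included, and the job is handed in when it is done.

```bash
mkdir -p pics; ls
cat > h.py <<'E'
import numpy as np, cv2
from cell import env, eyes
def ray(p,rc):
    E=np.array(p["extrinsics"]);R=E[:3,:3];t=E[:3,3]
    d=R.T@np.array([(rc[1]-p["cx"])/p["fx"],(rc[0]-p["cy"])/p["fy"],1]);return -R.T@t,d
def onz(p,rc,z):
    o,d=ray(p,rc);return o+d*(z-o[2])/d[2]
def proj(p,X):
    E=np.array(p["extrinsics"]);c=E[:3,:3]@np.array(X)+E[:3,3]
    return [p["fy"]*c[1]/c[2]+p["cy"],p["fx"]*c[0]/c[2]+p["cx"]]
E
python3 - <<'E'
from h import *
np.set_printoptions(precision=1,suppress=True)
for n in ("scene","top"):
    p=eyes.read_camera(n); cv2.imwrite(f"pics/{n}0.png",p["pixels"][:,:,::-1])
    print(n,ray(p,[240,320])[0])
    for k,z in (("nest",0),("dial",61.5),("knob_top",89.5),("carrier",12),("foot_tip",25)):
        for r in eyes.spot_point(k,p)[:2]: print(k,round(r["score"],2),np.array(r["centre"]),onz(p,r["centre"],z))
    for k in ("marker","brush","driver","side_cutters","eraser"):
        for r in eyes.boxes_of(k,p)[:1]: print(k,round(r["score"],2),np.array(r["centre"]),onz(p,r["centre"],5))
print(env.state(), env.pinch_z)
E
```

```text
pics
scene [-137.3  546.5  519.9]
dial 0.61 [220.4 273.4] [634.6  19.7  61.5]
knob_top 0.7 [207.8 275.8] [629.2  17.   89.5]
knob_top 0.67 [257.7 292.9] [457.9 104.9  89.5]
carrier 0.81 [260.8 307.7] [538.8  10.6  12. ]
foot_tip 0.58 [208.8 271.9] [745.1 -52.6  25. ]
marker 0.61 [245.5 351.5] [ 541.5 -102.8    5. ]
brush 0.93 [250.2 447. ] [ 410.7 -239.1    5. ]
driver 0.58 [309.2 173.5] [561.1 269.9   5. ]
side_cutters 0.89 [360.7 197. ] [426.  299.5   5. ]
eraser 0.92 [274.4 235.3] [590.8 135.7   5. ]
top [ 305.8   -9.7 1429.1]
nest 0.85 [224.8 326.5] [584.    6.8   0. ]
nest 0.37 [194.7 322.6] [664.1  16.7   0. ]
dial 0.58 [200.5 318.9] [633.9  24.8  61.5]
knob_top 0.96 [197.8 323.3] [633.9  13.4  89.5]
carrier 0.81 [240.8 325.5] [540.1   9.3  12. ]
marker 0.52 [240.2 370.4] [ 542.2 -105.6    5. ]
brush 0.58 [284.1 426.3] [ 429.3 -244.6    5. ]
driver 0.84 [227.9 222.9] [576.3 274.4   5. ]
side_cutters 0.76 [286.6 211.5] [424.9 298.9   5. ]
eraser 0.82 [223.2 270.8] [588.  150.6   5. ]
{'t': 1.1, 'joints': array([ 1.2,  0.5,  1.6, -0. ,  1.1, -0.1]), 'qvel': array([ 0.,  0., -0.,  0., -0.,  0.]), 'tau': array([ -0. , -61.2, -25.8,   0.1,   0. ,  -0. ]), 'eef_pos': array([143. , 608.4, 214.7]), 'tcp_rot': array([3.1, 0. , 2.9]), 'ft_force': array([ 0.3, -0.3, -0.4]), 'moment': array([ 0.,  0., -0.]), 'grip_force': 0.0, 'opening': 0.9965326708800791} -18.8
```

Run:
```python
import cv2
a=cv2.imread("pics/top0.png")[130:310,200:450]; cv2.imwrite("pics/topc.png",cv2.resize(a,None,fx=3.2,fy=3.2,interpolation=2))
a=cv2.imread("pics/scene0.png")[150:400,120:480]; cv2.imwrite("pics/scenec.png",cv2.resize(a,None,fx=2.2,fy=2.2,interpolation=2))
from h import *
p=eyes.read_camera("top")
for k in ("dial","nest","carrier"):
    r=eyes.cut_out(k,p)[0]; m=r["mask"]; c=[a for a in cv2.findContours(m.astype('uint8'),0,2)[0]]; c=max(c,key=cv2.contourArea)
    print(k,r["score"],m.sum(),cv2.minAreaRect(c),cv2.minEnclosingCircle(c))
s=env.state(); print(s["tcp_rot"])
```

```text
dial 0.96 458 ((322.5, 197.5), (23.0, 23.0), 90.0) ((323.25, 197.5), 12.260299682617188)
nest 0.72 3208 ((323.98931884765625, 231.19003295898438), (97.83840942382812, 59.10280990600586), 88.02507019042969) ((325.5, 232.0), 54.965999603271484)
carrier 0.95 2370 ((324.6044616699219, 243.2385711669922), (56.09984588623047, 43.300052642822266), 88.15238952636719) ((325.0, 243.0), 34.205360412597656)
[3.14152734e+00 2.94372261e-05 2.91078118e+00]
```

View pics/topc.png

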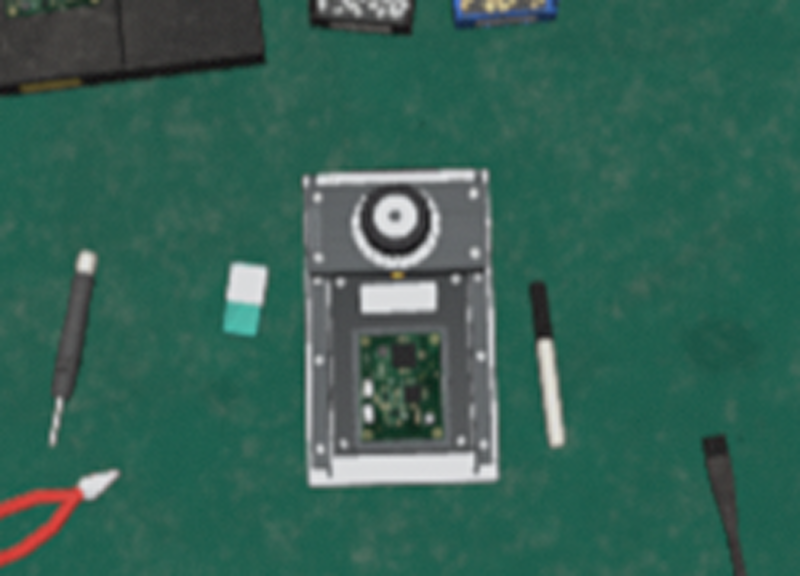

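View pics/scenec.png

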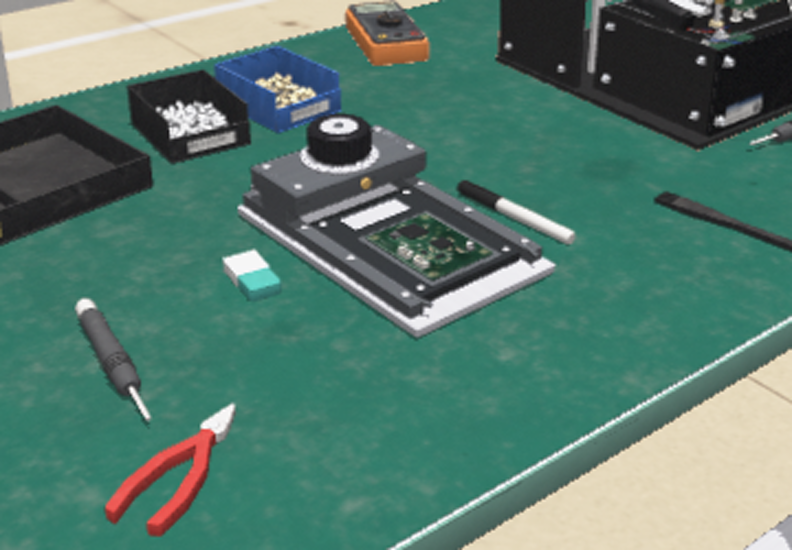

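The pictures agree with the networks. In the top view the dial is at about (row 198, col 323), upright, with the rails running nearly along world +x. The carrier waits below it, with its near end at about row 270. The marker and eraser lie clear on either side. Next I move over the dial, keeping the yaw, which leaves joint 6 enough range for the clockwise turn.

```bash
python3 -m inch '[[[-0.64,-0.485,0],0,-1],[[-0.64,-0.485,0],0,-1],[[-0.64,-0.485,0],0,-1],[[-0.64,-0.485,0],0,-1],[[-0.64,-0.485,0],0,-1],[[-0.64,-0.485,0],0,-1],[[-0.64,-0.485,0],0,-1],[[-0.64,-0.485,0],0,-1],[[-0.64,-0.485,0],0,-1],[[-0.64,-0.485,0],0,-1]]'
python3 -m inch '[[[-0.64,-0.485,0],0,-1],[[-0.64,-0.485,0],0,-1],[[-0.64,-0.485,0],0,-1],[[-0.64,-0.485,0],0,-1],[[-0.64,-0.485,0],0,-1],[[-0.64,-0.485,0],0,-1],[[0,0,0.3],0,-1],[[0,0,0.3],0,-1],[[0,0,0.3],0,-1],[[0,0,0.3],0,-1]]'
cat >> h.py <<'E'
def st():
    s=env.state(); np.set_printoptions(precision=4,suppress=True)
    print("t",round(s["t"],2),"pos",s["eef_pos"],"yaw",np.rad2deg(s["tcp_rot"][2]),"F",s["ft_force"],"M",s["moment"],"open",round(s["opening"],3),"g",s["grip_force"],"j6",s["joints"][5]); return s
def step(T):
    s=env.state(); y=s["tcp_rot"][2]; d=np.array(T)-s["eef_pos"]
    print("tool shift units", (np.array([np.cos(y)*d[0]+np.sin(y)*d[1], np.sin(y)*d[0]-np.cos(y)*d[1], -d[2]])/60).round(3))
E
python3 - <<'E'
from h import *
from scipy.optimize import least_squares
a=eyes.read_camera("scene");b=eyes.read_camera("top")
st()
P=[]
for p in (a,b):
    for k in ("dial","knob_top"):
        for r in eyes.spot_point(k,p)[:1]: print(k,r["score"],r["centre"],onz(p,r["centre"],89.5 if k!="dial" else 61.5))
E
```

```text
t: 2.55
eef_pos: [451.1, 236.0, 214.8]
tcp_rot: [3.141, 0.0, 2.911]
ft_force: [-0.0, 0.4, 0.2]
opening: 1.002
grip_force: 0.0
t: 3.8
eef_pos: [634.5, 14.8, 141.7]
tcp_rot: [3.141, 0.0, 2.911]
ft_force: [-1.1, -0.3, -0.0]
opening: 0.998
grip_force: 0.0
t 3.9 pos [633.7189  14.8702 140.5219] yaw 166.7888212520625 F [-0.3625  0.4188 -0.1843] M [-0.0298  0.0221  0.0806] open 1.0 g 0.0 j6 -1.4210094066477086
dial 0.72 [216.1, 275.9] [647.2628   4.8537  61.5   ]
knob_top 0.96 [204.3, 272.6] [646.1394  12.6195  89.5   ]
```

```bash
python3 -m inch '[[[0,0.01,0.17],0,-1],[[0,0.01,0.17],0,-1],[[0,0,0.17],0,-1],[[0,0,0.17],0,-1],[[0,0,0.17],0,-1],[[0,0,0.14],0,-1],[[0,0,0.12],0,-1],[[0,0,0.1],0,-1],[[0,0,0],0,-1],[[0,0,0],0,-1]]'
python3 - <<'E'
from h import *
st()
a=eyes.read_camera("scene"); cv2.imwrite("pics/s1.png",cv2.resize(a["pixels"][120:270,180:380,::-1],None,fx=4,fy=4,interpolation=2))
E
```

```text
t: 5.35
eef_pos: [635.0, 15.8, 70.3]
tcp_rot: [3.141, 0.0, 2.911]
ft_force: [-0.1, 0.1, -0.4]
opening: 1.001
grip_force: 0.0
t 5.35 pos [634.971   15.8313  70.253 ] yaw 166.77864020838956 F [-0.1404  0.1066 -0.3952] M [-0.0128 -0.006  -0.0511] open 1.001 g 0.0 j6 -1.4191649752798112
```

View pics/s1.png

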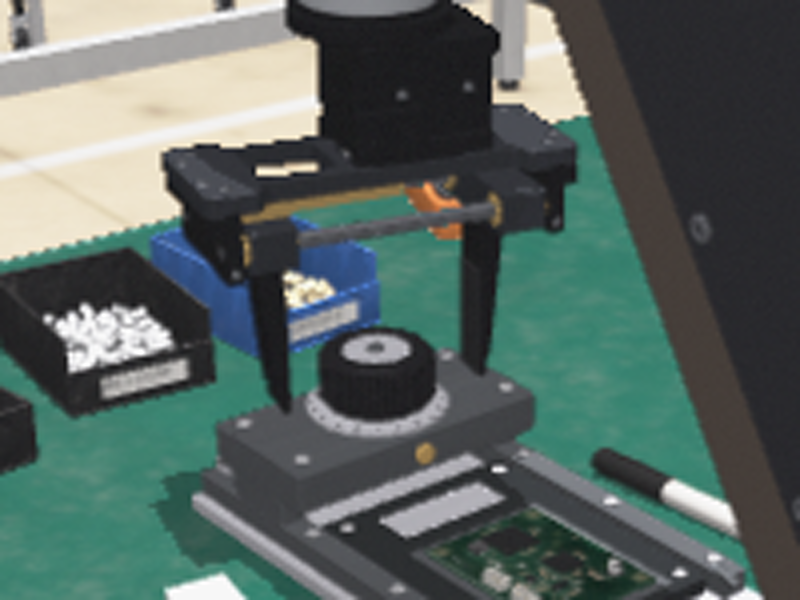

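The fingers straddle the knob (crop, knob centre about (375, 375)), clear of the index plate. I lower 3 mm and grip.

```bash
python3 -m inch '[[[0,-0.02,0.05],0,-1],[[0,0,0],0,1],[[0,0,0],0,1],[[0,0,0],0,1],[[0,0,0],0,1],[[0,0,0],0,1],[[0,0,0],0,1],[[0,0,0],0,1],[[0,0,0],0,1],[[0,0,0],0,1]]'
python3 -c "
from h import *
st()"
```

```text
t: 6.65
eef_pos: [634.9, 15.7, 67.2]
tcp_rot: [3.14, 0.001, 2.911]
ft_force: [1.3, 6.9, -0.5]
opening: 0.588
grip_force: 30.0
t 6.65 pos [634.9097  15.6865  67.2054] yaw 166.78222852356112 F [ 1.2787  6.8618 -0.5119] M [ 1.096  -0.3047  0.0088] open 0.588 g 29.990802705287933 j6 -1.4210346766611064
```

```bash
python3 -m inch '[[[0,0.01,0],0.9,1],[[0,0,0],0.9,1],[[0,0,0],0.9,1],[[0,0,0],0.9,1],[[0,0,0],0.9,1],[[0,0,0],0.9,1],[[0,0,0],0.9,1],[[0,0,0],0.9,1],[[0,0,0],0,1],[[0,0,0],0,1]]'
python3 -c "
from h import *
s=st();print(s['tau'])
y=s['tcp_rot'][2];F=s['ft_force'];print('tool F',np.cos(y)*F[0]+np.sin(y)*F[1],np.sin(y)*F[0]-np.cos(y)*F[1])"
```

```text
t: 7.9
eef_pos: [635.4, 16.5, 67.2]
tcp_rot: [3.139, 0.0, 2.282]
ft_force: [3.7, 8.6, -1.2]
opening: 0.583
grip_force: 30.0
t 7.9 pos [635.4118  16.5164  67.2188] yaw 130.77652167939726 F [ 3.6745  8.574  -1.2215] M [ 1.3895 -0.5815  0.0113] open 0.583 g 29.989538490772247 j6 -0.791765787500633
[ -5.4874 -66.8956 -18.372   -1.5606   0.7657   0.0379]
tool F 4.092904660133673 8.382368965737033
```

```bash
python3 -m inch '[[[0.008,0.016,0],0,1],[[0,0,0],0,1],[[0,0,0],0.9,1],[[0,0,0],0.9,1],[[0,0,0],0.9,1],[[0,0,0],0.9,1],[[0,0,0],0.9,1],[[0,0,0],0.9,1],[[0,0,0],0,1],[[0,0,0],0,1]]'
cat >> h.py <<'E'
def tf():
    s=st();print(s['tau'])
    y=s['tcp_rot'][2];F=s['ft_force'];print('tool F',np.cos(y)*F[0]+np.sin(y)*F[1],np.sin(y)*F[0]-np.cos(y)*F[1])
E
python3 -c "
from h import *
tf()"
```

```text
t: 9.15
eef_pos: [636.1, 16.9, 67.2]
tcp_rot: [3.139, -0.0, 1.811]
ft_force: [5.3, 7.3, -1.5]
opening: 0.583
grip_force: 30.0
t 9.15 pos [636.0568  16.8945  67.2113] yaw 103.75687898155829 F [ 5.3231  7.3103 -1.5127] M [ 1.1429 -0.8648  0.0031] open 0.583 g 29.989322125911713 j6 -0.31892875913285096
[ -4.3863 -67.0262 -17.3852  -1.3134   1.2436   0.0287]
tool F 5.834748580728158 6.9087737718132995
```

```bash
python3 -m inch '[[[0.011,0.018,0],0.9,1],[[0,0,0],0.9,1],[[0,0,0],0.9,1],[[0,0,0],0.9,1],[[0,0,0],0.9,1],[[0,0,0],0.9,1],[[0,0,0],0.5,1],[[0,0,0],0.4,1],[[0,0,0],0,1],[[0,0,0],0,1]]'
python3 -c "
from h import *
tf()"
```

```text
t: 10.4
eef_pos: [637.0, 17.0, 67.2]
tcp_rot: [3.139, -0.001, 1.262]
ft_force: [5.6, 0.7, -1.2]
opening: 0.582
grip_force: 30.0
t 10.4 pos [636.9622  16.9809  67.229 ] yaw 72.28151441163538 F [ 5.6004  0.7416 -1.2475] M [ 0.2688 -0.6945  0.2298] open 0.582 g 29.988867938518524 j6 0.23211288018864812
[ -1.1537 -67.1648 -17.4537  -0.2215   1.191    0.2178]
tool F 2.410863910441287 5.109071654345078
```

```bash
python3 -m inch '[[[0,0.01,0],0.1,1],[[0,0,0],0.1,1],[[0,0,0],0,1],[[0,0,0],0,1],[[0,0,0],0,1],[[0,0,0],0,1],[[0,0,0],0,1],[[0,0,0],0,1],[[0,0,0],0,1],[[0,0,0],0,1]]'
python3 -c "
from h import *
tf()"
```

```text
t: 11.65
eef_pos: [637.0, 17.0, 67.2]
tcp_rot: [3.141, -0.0, 1.244]
ft_force: [4.3, 2.1, 0.7]
opening: 0.588
grip_force: 30.0
t 11.65 pos [636.9871  16.9591  67.2063] yaw 71.2720134202941 F [4.2823 2.0803 0.686 ] M [ 0.4691 -0.5942  0.2592] open 0.588 g 29.991862177848816 j6 0.2496679077112677
[ -1.8437 -66.1555 -17.476   -0.3694   1.0011   0.2541]
tool F 3.3450780113466294 3.387691659167634
```

Torque reached 0.26 N m, well above the 0.1 N m a click can give, so this is the stop, five clicks from the start. Now I turn back four clicks, plus the roughly 4 degrees of overtravel and wind-up.

```bash
python3 -m inch '[[[0,0,0],-0.9,1],[[0,0,0],-0.9,1],[[0,0,0],-0.9,1],[[0,0,0],-0.9,1],[[0,0,0],-0.9,1],[[0,0,0],-0.9,1],[[0,0,0],-0.9,1],[[0,0,0],-0.9,1],[[0,0,0],0,1],[[0,0,0],0,1]]'
python3 -c "
from h import *
tf()"
python3 -m inch '[[[0,0,0],-0.9,1],[[0,0,0],-0.9,1],[[0,0,0],-0.9,1],[[0,0,0],-0.9,1],[[0,0,0],-0.9,1],[[0,0,0],-0.9,1],[[0,0,0],-0.9,1],[[0,0,0],-0.9,1],[[0,0,0],0,1],[[0,0,0],0,1]]'
python3 -c "
from h import *
tf()"
```

```text
t: 12.9
eef_pos: [636.1, 17.0, 67.2]
tcp_rot: [-3.141, -0.0, 1.87]
ft_force: [-1.9, 1.9, 5.6]
opening: 0.584
grip_force: 30.0
t 12.9 pos [636.0589  16.9674  67.1518] yaw 107.15697369805608 F [-1.8984  1.8622  5.6338] M [0.1745 0.5273 0.0055] open 0.584 g 29.99836027622223 j6 -0.376573531482831
[ -1.4227 -63.75   -19.8442  -0.2528  -0.631    0.0169]
tool F 2.3393080993036524 -1.264604691346714
t: 14.15
eef_pos: [635.3, 16.4, 67.2]
tcp_rot: [-3.139, -0.002, 2.499]
ft_force: [-6.2, -2.0, 7.9]
opening: 0.582
grip_force: 30.0
t 14.15 pos [635.3014  16.4025  67.1578] yaw 143.16196184462117 F [-6.1709 -1.9539  7.8587] M [-0.5058  1.192   0.0556] open 0.582 g 30.00019133090973 j6 -1.0048323248524726
[  0.9305 -62.5316 -21.3228   0.5549  -1.5465   0.014 ]
tool F 3.7672655636885173 -5.263575463057994
```

```bash
python3 -m inch '[[[0,0,0],-0.5,1],[[0,0,0],-0.42,1],[[0,0,0],0,1],[[0,0,0],0,1],[[0,0,0],0,1],[[0,0,0],0,1],[[0,0,0],0,1],[[0,0,0],0,1],[[0,0,0],0,1],[[0,0,0],0,1]]'
python3 -c "
from h import *
tf()"
```

```text
t: 15.4
eef_pos: [635.2, 16.3, 67.2]
tcp_rot: [-3.139, -0.002, 2.579]
ft_force: [-6.3, -2.4, 8.2]
opening: 0.586
grip_force: 30.0
t 15.4 pos [635.1973  16.2978  67.1577] yaw 147.76803165995557 F [-6.3091 -2.4295  8.1811] M [-0.6288  1.2897  0.087 ] open 0.586 g 29.999379515647888 j6 -1.0851823166051966
[  1.3469 -62.4228 -21.4626   0.7297  -1.6404   0.0563]
tool F 4.041107235532531 -5.420036332953371
```

```bash
cat >> h.py <<'E'
def avg(n=8):
    a=[];b=[]
    for i in range(n):
        eyes.read_camera("top"); s=env.state(); a.append(s["moment"][2]); b.append(s["tau"][5])
    print("yaw",np.rad2deg(env.state()["tcp_rot"][2]),"Mz",np.mean(a),np.std(a),"tau6",np.mean(b),np.std(b))
E
python3 -c "
from h import *
avg()"
python3 -m inch '[[[0,0,0],-0.5,1],[[0,0,0],-0.3,1],[[0,0,0],0,1],[[0,0,0],0,1],[[0,0,0],0,1],[[0,0,0],0,1],[[0,0,0],0,1],[[0,0,0],0,1],[[0,0,0],0,1],[[0,0,0],0,1]]'
python3 -c "
from h import *
avg()"
python3 -m inch '[[[0,0,0],0.9,1],[[0,0,0],0.7,1],[[0,0,0],0,1],[[0,0,0],0,1],[[0,0,0],0,1],[[0,0,0],0,1],[[0,0,0],0,1],[[0,0,0],0,1],[[0,0,0],0,1],[[0,0,0],0,1]]'
python3 -c "
from h import *
avg()"
```

```text
yaw 147.76768325572047 Mz 0.044461925885240186 0.033348216250104645 tau6 0.05631315289065242 1.0130313142989889e-05
t: 17.05
eef_pos: [635.2, 16.2, 67.1]
tcp_rot: [-3.14, -0.002, 2.648]
ft_force: [-7.0, -2.6, 9.4]
opening: 0.582
grip_force: 30.0
yaw 151.7412471582386 Mz -0.11937689588501701 0.035107850513210116 tau6 -0.1033287460450083 3.035766208890418e-05
t: 18.7
eef_pos: [635.3, 16.4, 67.2]
tcp_rot: [-3.139, -0.002, 2.509]
ft_force: [-6.6, -1.2, 7.7]
opening: 0.583
grip_force: 30.0
yaw 143.76345503387796 Mz 0.0554838341383363 0.026252259297928626 tau6 0.034007397189270705 3.1801974252196274e-05
```

The noise-free joint-6 torque changes sign stably at about 149 degrees yaw, the click four back from the stop. I go there and open.

```bash
python3 -m inch '[[[0,0,0],-0.6,1],[[0,0,0],-0.45,1],[[0,0,0],0,1],[[0,0,0],0,1],[[0,0,0],0,1],[[0,0,0],0,-1],[[0,0,0],0,-1],[[0,0,0],0,-1],[[0,0,0],0,-1],[[0,0,0],0,-1]]'
python3 -c "
from h import *
tf()"
```

```text
t: 20.35
eef_pos: [636.6, 17.0, 67.0]
tcp_rot: [3.142, -0.0, 2.603]
ft_force: [-0.3, 0.6, 0.4]
opening: 0.99
grip_force: 0.0
t 20.35 pos [636.5732  16.9828  66.9515] yaw 149.12447530840373 F [-0.3278  0.6383  0.4221] M [-0.0141 -0.0193  0.0708] open 0.99 g 0.0 j6 -1.109037240753104
[ -0.0101 -66.8339 -19.9087   0.0029   0.0894   0.0034]
tool F 0.6088967532250266 0.37958435018389514
```

```bash
python3 -m inch '[[[0,0,-0.1],0,-1],[[0,0,-0.2],0,-1],[[0,0,-0.3],0,-1],[[0,0,-0.5],-0.9,-1],[[0,0,-0.5],-0.9,-1],[[0,0,-0.3],-0.9,-1],[[0,0,0],-0.9,-1],[[0,0,0],-0.9,-1],[[0,0,0],-0.9,-1],[[0,0,0],-0.9,-1]]'
python3 -m inch '[[[0.5,0,0],-0.2,1],[[0.5,0,0],0,1],[[0.5,0,0],0,1],[[0.5,0,0],0,1],[[0.5,0,0],0,1],[[0.5,0,0],0,1],[[0.5,0,0],0,1],[[0.4,0,0],0,1],[[0,0,0],0,1],[[0,0,0],0,1]]'
python3 - <<'E'
from h import *
st()
p=eyes.read_camera("top"); q=eyes.read_camera("scene")
cv2.imwrite("pics/t2.png",cv2.resize(p["pixels"][150:330,200:450,::-1],None,fx=3.2,fy=3.2,interpolation=2))
cv2.imwrite("pics/s2.png",cv2.resize(q["pixels"][150:400,120:480,::-1],None,fx=2.2,fy=2.2,interpolation=2))
for n,k,z in ((p,"knob_top",89.5),(p,"carrier",12),(q,"carrier",12),(q,"knob_top",89.5)):
    for r in eyes.spot_point(k,n)[:1]: print(k,r["score"],r["centre"],onz(n,r["centre"],z))
E
```

```text
t: 21.6
eef_pos: [636.6, 17.0, 182.5]
tcp_rot: [-3.142, 0.001, -3.128]
ft_force: [0.2, -0.2, -0.0]
opening: 1.003
grip_force: 0.0
t: 22.85
eef_pos: [403.8, 10.7, 181.8]
tcp_rot: [-3.141, 0.002, -3.113]
ft_force: [-0.7, 0.5, 0.3]
opening: 0.022
grip_force: 0.0
t 22.85 pos [403.8088  10.7243 181.7749] yaw -178.37959676679253 F [-0.7162  0.4732  0.3335] M [ 0.0231 -0.0187 -0.0226] open 0.022 g 0.0 j6 -1.7365887011850458
knob_top 0.89 [195.2, 323.9] [640.4132  11.8802  89.5   ]
carrier 0.97 [239.7, 323.9] [542.9423  13.3719  12.    ]
carrier 0.83 [261.9, 308.0] [535.3453  12.6328  12.    ]
knob_top 0.86 [206.4, 273.3] [637.3612  17.1267  89.5   ]
```

View pics/s2.png

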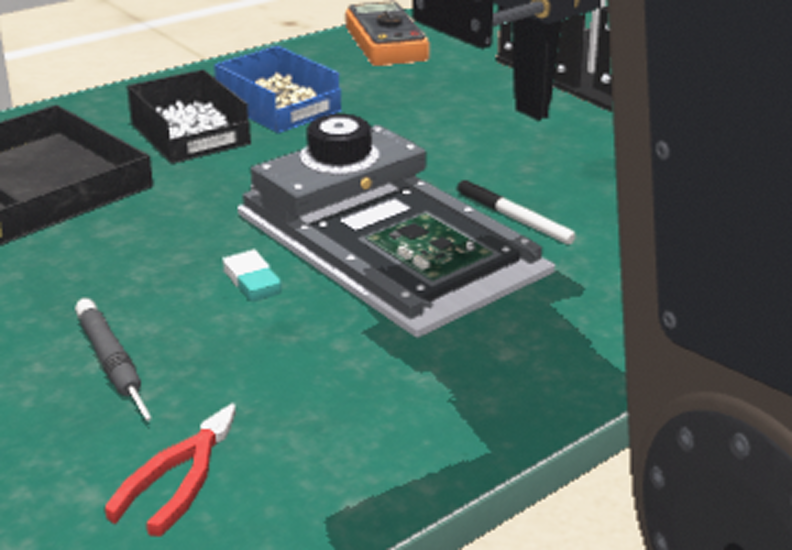

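The scene view shows the carrier still waiting and everything else in its place. The near end is at about x = 465 mm. I descend in front of it with the fingers shut.

```bash
python3 -m inch '[[[-0.22,-0.05,0.1],0,1],[[-0.2,0,0.4],0,1],[[0,0,0.5],0,1],[[0,0,0.5],0,1],[[0,0,0.5],0,1],[[0,0,0.3],0,1],[[0,0,0.2],0,1],[[0,0,0.1],0,1],[[0,0,0.05],0,1],[[0,0,0],0,1]]'
python3 -c "
from h import *
st()
q=eyes.read_camera('scene'); cv2.imwrite('pics/s3.png',cv2.resize(q['pixels'][170:320,220:420,::-1],None,fx=4,fy=4,interpolation=2))"
```

```text
t: 24.4
eef_pos: [428.2, 8.5, 22.2]
tcp_rot: [-3.142, 0.001, -3.113]
ft_force: [0.4, 0.0, 1.8]
opening: 0.003
grip_force: 0.0
t 24.4 pos [428.1688   8.524   22.2361] yaw -178.37393873166468 F [0.4018 0.028  1.8363] M [ 0.0179  0.0482 -0.0145] open 0.003 g 0.0 j6 -1.7340538549320967
```

View pics/s3.png

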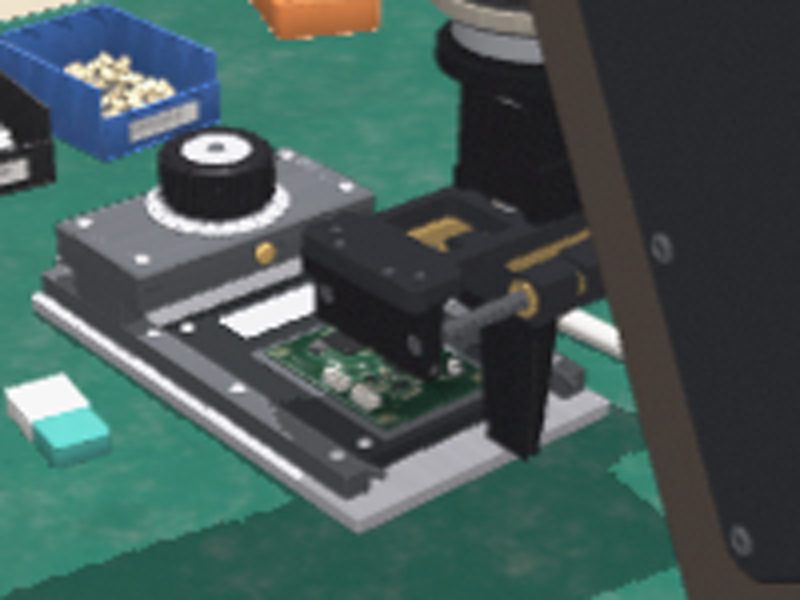

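```bash
python3 -m inch '[[[0,0,0.05],0,1],[[0,0,0.05],0,1],[[-0.06,0,0],0,1],[[-0.06,0,0],0,1],[[-0.06,0,0],0,1],[[-0.06,0,0],0,1],[[-0.06,0,0],0,1],[[-0.06,0,0],0,1],[[-0.05,0,0],0,1],[[-0.05,0,0],0,1]]'
python3 -m inch '[[[-0.06,0,0],0,1],[[-0.06,0,0],0,1],[[-0.06,0,0],0,1],[[-0.06,0,0],0,1],[[-0.06,0,0],0,1],[[-0.06,0,0],0,1],[[-0.06,0,0],0,1],[[-0.06,0,0],0,1],[[-0.06,0,0],0,1],[[-0.06,0,0],0,1]]'
python3 - <<'E'
from h import *
st()
q=eyes.read_camera('scene')
for r in eyes.spot_point("carrier",q)[:1]: print(r["score"],onz(q,r["centre"],12))
E
```

```text
t: 25.7
eef_pos: [455.0, 9.4, 16.0]
tcp_rot: [3.141, -0.001, -3.113]
ft_force: [-2.9, -0.5, 2.5]
opening: 0.006
grip_force: 1.9
t: 26.95
eef_pos: [491.8, 10.4, 16.0]
tcp_rot: [3.142, 0.0, -3.113]
ft_force: [-2.7, -1.1, 0.8]
opening: 0.002
grip_force: 1.3
t 26.95 pos [491.764   10.3699  16.0372] yaw -178.3728126257151 F [-2.7354 -1.1367  0.8384] M [0.0142 0.5109 0.0556] open 0.002 g 1.3265301659703255 j6 -1.7126972977046477
0.67 [581.962   16.7469  12.    ]
```

```bash
python3 -m inch '[[[-0.04,0,0],0,1],[[-0.04,0,0],0,1],[[-0.04,0,0],0,1],[[-0.04,0,0],0,1],[[-0.03,0,0],0,1],[[-0.03,0,0],0,1],[[-0.03,0,0],0,1],[[-0.03,0,0],0,1],[[-0.03,0,0],0,1],[[-0.03,0,0],0,1]]'
python3 -m inch '[[[-0.02,0,0],0,1],[[-0.02,0,0],0,1],[[-0.02,0,0],0,1],[[-0.02,0,0],0,1],[[0,0,0],0,1],[[0,0,0],0,1],[[0,0,0],0,1],[[0,0,0],0,1],[[0,0,0],0,1],[[0,0,0],0,1]]'
```

```text
t: 28.3
eef_pos: [512.0, 10.9, 16.1]
tcp_rot: [3.142, 0.0, -3.113]
ft_force: [-2.7, 0.5, 2.5]
opening: 0.003
grip_force: 1.8
t: 29.55
eef_pos: [514.7, 11.2, 15.9]
tcp_rot: [3.141, -0.004, -3.113]
ft_force: [-12.0, -2.2, 7.5]
opening: 0.006
grip_force: 5.8
```

12 N at the expected place means it is against the end stop. I back off and check.

```bash
python3 -m inch '[[[0.02,0,0],0,1],[[0.02,0,0],0,1],[[0.05,0,0],0,1],[[0.2,0,0],0,1],[[0.3,0,0],0,1],[[0.3,0,-0.3],0,1],[[0.3,0,-0.5],0,1],[[0.3,0,-0.6],0,1],[[0.2,0,-0.6],0,1],[[0,0,-0.5],0,1]]'
python3 - <<'E'
from h import *
st()
p=eyes.read_camera("top"); q=eyes.read_camera("scene")
cv2.imwrite("pics/s4.png",cv2.resize(q["pixels"][150:350,180:440,::-1],None,fx=3,fy=3,interpolation=2))
for n in (p,q):
    for k,z in (("carrier",12),("knob_top",89.5)):
        for r in eyes.spot_point(k,n)[:1]: print(k,r["score"],onz(n,r["centre"],z))
E
```

```text
t: 30.8
eef_pos: [414.1, 8.2, 167.3]
tcp_rot: [-3.142, 0.001, -3.113]
ft_force: [-0.1, 0.1, 0.0]
opening: 0.005
grip_force: 0.0
t 30.8 pos [414.1107   8.2179 167.2859] yaw -178.3811913742218 F [-0.1175  0.1434  0.0039] M [ 0.0412  0.0168 -0.0189] open 0.005 g 0.0 j6 -1.7391341176434651
carrier 0.65 [607.9217  15.5538  12.    ]
knob_top 0.67 [634.6704  18.7429  89.5   ]
carrier 0.88 [602.2738  17.2845  12.    ]
knob_top 0.96 [641.867  17.706  89.5  ]
```

View pics/s4.png

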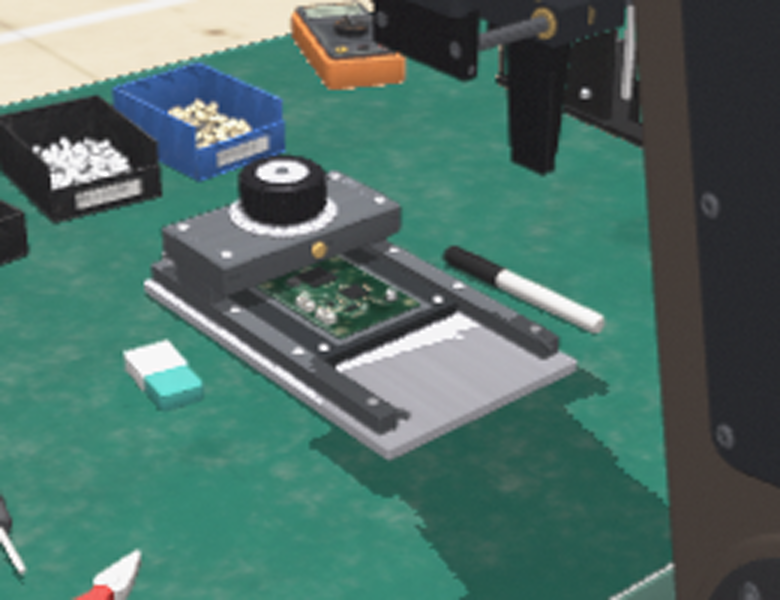

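The carrier is square in the channel under the bridge, with its near edge from about (345, 355) to (450, 310) in the crop. It sits at the expected home position, and the things round the nest have not moved. Handing in.

```bash
python3 -c "
from h import *
print(env.job_done())"
```

```text
the job is handed in; nothing more can be done
None
```

The job is handed in, but no verdict came back: the dial met its stop after five clicks at about 0.26 N m, was turned back four clicks and released, and the carrier was then pushed home against the end stop (about 12 N), with nothing round the nest seen to move.

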